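# Load a label cassette into the counter printer

## Robot

A 6-joint arm with a two-finger parallel gripper is mounted at the origin on the work surface. World frame = base frame: x ahead of the robot, y to its left, z up, the work surface at z = 0. Lengths are in m, angles in rad, forces in N, time in s.
With the tool pointing down it reaches from about 0.325 to 0.775 m from the base axis. Payload 5.5 kg.
Tool frame: the origin (TCP) lies at the very end of the fingers, on their centre line; the grasp point (between the pads) lies 19 mm behind it; z points along the fingers, y is the line along which they close (so a half turn about z gives the same grasp; the last joint's range is limited). The gripper opens to 85 mm and grips with 20 to 120 N. Pads are 22 mm wide; open, the fingers measure 114 mm over their backs; the gripper's body (76 mm by 85 mm) begins 54 mm behind the grasp point. The pads swing forward as they close: fully open they stand 13 mm farther back than shut.
Start: joints at [-1.382, 0.091, 1.231, -0, 1.82, -0.057], TCP at [0.146, -0.582, 0.231] pointing down, gripper open.
Joint ranges: [-2.87, 2.87], [-0.86, 2.18], [0.17, 2.46], [-1.51, 4.65], [0.06, 2.69], [-2.65, 2.65]. Speed limits (rad/s): [2.57, 2.57, 3.01, 3.14, 3.14, 3.14].

## Interface

Orientations are given as a unit quaternion [x, y, z, w].
In Python, from plant import sense, cams, arm gives the robot as it stands.
- The arm moves only by the tool arm_command, never from a script. Its argument "rows" is a list of rows, each a list of 7 numbers: the shift along the tool's x, y, z in m, then the turn, a rotation vector about the tool's x, y, z in rad, then the closure in counts, from 0 (fully open) to 255 (shut). In form: [[x, y, z, ax, ay, az, gripper], ...]. A call has 1 to 5 rows; each row shifts and turns the commanded pose from where the row before left it, along the tool's axes as they then stand; what a row does not reach is not made up. A row lasts 1/12 s, in which the tool goes at most 41.7 mm and 7.16 degrees, less where a joint would pass 70% of its speed; a pose out of reach is approached as far as the arm can. A call is refused whole if a number of a shift passes 0.0417 or a number of a turn 0.125, either way. A call with a gripper value outside its range is refused whole. The fingers move at their own pace and stop on an object; the grip force is fixed at half the most. Time passes only in rows, so rows that do not move let the fingers close. It gives the time, the measured TCP pose, the force, the opening and the grip force at its end, in the units of the state.
- sense(): the state, without advancing time (a new reading comes with each control period).
- cams.get_image(name): name is "scene" or "side" or "wrist"; returns a dict with "frame" (420x560x3 uint8, red, green, blue), "fx", "fy", "cx", "cy" (pixels), "dist" ([k1, k2, p1, p2, k3] as OpenCV has them; the pictures are not rectified), "rvec" (rotation vector, rad) and "tvec" (3), from world to camera coordinates, as OpenCV has them. Camera axes: x right, y down, z forward; pixel columns grow to the right and rows downward; lengths in m; the calibration is good to about 2 mm. A picture is of the moment at which its call begins. There is no depth.
- arm.finish_job(): hands the job in; it is judged then, once.
The state is a dict: "t": time; "qpos": joint angles; "joint_vel": joint speeds; "effort": joint torques, N m; "position": TCP position; "eef_rot": TCP orientation; "force": force on the tool from outside, world axes, zero at the start; "ft_torque": the same for the moment, N m; "grip_width": opening from 0.0 (shut) to 1.0 (fully open); "grip_force": force on a finger pad.
Only numpy, scipy, OpenCV 4.12 (cv2) and the standard library are available. Lean on these libraries where they do the work, as an engineer would, in place of code of your own. Each camera call takes 0.05 s, during which the arm holds its last target. There are 200 camera calls.

## Task

Lift the tall label cassette out of the rack by its narrow ends, stand it upright on the rubber mat and let go, then take it again by its broad faces and lower it fully home in the printer's carriage. Then push the carriage towards the printer's tower until its spring detent clicks it home, and print a test label: press the round trigger down to its halfway stop, hold it there for a good second, press it fully down, and let it come up. Never drop the cassette, and leave the short cassettes and everything else on the counter where they are.

Things in the scene. Friction and masses are not known exactly. Their poses are not given: they have to be found in the camera images.
- cassette: Tall white label cassette: upright plastic block, 36 (its x, thickness) x 56 (its y, length) x 75 mm high, about 0.15 kg, a round grey reel disc on each broad face (+x and -x faces); its narrow ends are the +y and -y faces. Origin: centre of its underside. Starts upright in one of the rack's three slots. Either end may lead in the carriage.
- short_a: A short white cassette, 36 x 56 x 50 mm high, plain faces, in another slot of the rack; not wanted, leave it. Origin: centre of its underside.
- short_b: Like short_a, in the remaining slot; leave it.
- rack: Fixed aluminium rack, origin centre of underside. Slots at its x = -46, 0, 46 mm; cassettes stand with y along its y on a floor 8 mm up. Dividers (54 mm long, tops 83 mm up, level with the tall cassette, 2 mm from its broad faces) leave fingers room only at the narrow ends, open but for a lip 12 mm high, 32 to 36 mm from the slot's centre.
- mat: Fixed black rubber mat, 110 x 110 x 3 mm, on the counter between the rack and the printer, kept clear for setting things down. Origin: centre of its underside (its top is 3 mm above the counter).
- printer: Fixed grey label printer, 130 (x) x 270 mm (y). Origin: centre of its underside, on the counter. A deck 25 mm high (guide rails on it up to 33 mm); on the deck's -y end stands a tower, 130 x 110 mm, y = -135 to -25 mm, its top 125 mm above the counter. The carriage rides on the deck and slides along the printer's -y towards the tower.
- carriage (a joint): How far the steel carriage is slid towards the tower (along the printer's -y), m: starts at 0 to 0.012; 0.060 is home at the end stop, 2 mm short of the tower. Drag about 2 N. From 0.044 a spring detent resists, up to about 10 N in all; past its crest at 0.053 it snaps the carriage on to 0.060 and holds it there; short of the crest it pushes back.
- seat (a point): Centre of the floor of the carriage's pocket, 35 mm above the counter, axes as the printer's. The cassette's underside rests here, its y along the printer's y. Pocket 60 mm long (y) between end cheeks 14 mm thick that rise 82 mm (7 above the cassette; upper 14 flare by 6) and 40 mm wide (x) between side lips 16 mm high (upper 8 flare by 5). Fingers fit only on the broad faces.
- push_face (a point): Centre of the outer face of the carriage's outer end cheek, the upright steel face 50 mm wide turned away from the tower (facing the printer's +y), 100 mm above the counter; the face spans 35 to 117 mm above the counter. Push here along the printer's -y.
- trigger_top (a point): Centre of the top face of the round black trigger cap, 36 mm across, on top of the tower; at rest 147 mm above the counter. Press straight down.
- trigger (a joint): First stage of the trigger, m: 0 up, 0.006 when pressed to the halfway stop, which takes 2 N. It springs up by itself.
- trigger_stem (a joint): Second stage of the trigger, m: stays 0 at the halfway stop until the press exceeds about 8 N, then the cap goes down up to 0.006 more; fully down takes 11 N (cap top then 12 mm lower than at rest). It springs up by itself.
- jar: Bystander: jar, 60 mm across, 85 mm high, behind the mat. Origin: centre of its underside.
- sign: Bystander: small black sign on a round foot 60 mm across, 108 mm high.
- cups: Bystander: stack of paper cups, 82 mm across, 121 mm high.
- spatula: Bystander: spatula, 160 mm long, lying on the counter beyond the mat.
Things that resemble listed ones, but are neither listed nor needed, are in the scene too. Leave any blue or turquoise look-alike of the cassette alone.

How it is judged:
On the way, in this order (a step that is already met when the one before it is completed fails the run):
1. the tall cassette stands upright on the mat, let go (horizontal distance between cassette and mat below 0.055 m and height (world z) of cassette below 0.006 m and angle between cassette's own z axis and vertical below 0.06 rad and contact force between the fingers and cassette below 0.1 N), for 0.2 s.
2. the cassette sits fully home in the carriage, let go, the carriage not yet pushed home (z of cassette in the frame of seat between -0.003 and 0.003 m and x of cassette in the frame of seat between -0.004 and 0.004 m and y of cassette in the frame of seat between -0.004 and 0.004 m and angle between cassette's own z axis and vertical below 0.06 rad and contact force between the fingers and cassette below 0.1 N and value of joint carriage below 0.045 m), for 0.2 s.
3. the carriage, with the cassette in it, is clicked home (z of cassette in the frame of seat between -0.003 and 0.003 m and x of cassette in the frame of seat between -0.004 and 0.004 m and y of cassette in the frame of seat between -0.004 and 0.004 m and angle between cassette's own z axis and vertical below 0.06 rad and value of joint carriage above 0.058 m), for 0.2 s.
4. the trigger is held at its halfway stop for at least half a second (value of joint trigger above 0.0045 m and value of joint trigger_stem below 0.002 m and value of joint carriage above 0.058 m), for 0.5 s.
5. the trigger is pressed fully down (value of joint trigger_stem above 0.0045 m and value of joint carriage above 0.058 m), for 0.05 s.
At the end, for the whole second after the job is handed in: The carriage is within 2 mm of home and held by its detent, the tall cassette stands fully home in it (underside within 3 mm of the pocket floor, within 4 mm of its centre, upright within 0.06 rad), at rest and let go, and the trigger is up again (both stages within 1.5 mm) (all of step 3 and value of joint each of trigger, trigger_stem below 0.0015 m and contact force between the fingers and cassette below 0.1 N and linear speed of cassette below 0.02 m/s); the robot touches nothing.
It fails at once if the cassette is dropped (falls faster than 0.5 m/s with no finger on it) (contact force between the fingers and cassette below 0.1 N and linear speed of cassette above 0.5 m/s).
It fails at once if a short cassette is moved more than 25 mm (distance of any of short_a, short_b from where it was at the start of the episode above 0.025 m).
It fails at once if the jar, sign, cups or spatula is moved more than 25 mm (distance of any of jar, sign, cups, spatula from where it was at the start of the episode above 0.025 m).
It also fails if it takes over 72 s, if anything falls off the work surface, if the arm or the gripper's body presses on something with over 40 N, if the wrist force passes 120 N, or if a joint passes its speed limit or range.

## Working session

There is one attempt and no reset: what is moved stays moved. The work goes in short steps, Python scripts to look and compute and a tool call to move; the robot and the scene stay as the last step left them, time stands still between calls to the robot, and variables do not carry over. Pictures are saved under pics/ and viewed, at most 10 in all, crops included, and the job is handed in when it is done.

Besides the shell and the picture viewer there is one more tool, called after "Request:" as a command line: name --pt "numbers of a row" for each row, then --argument value for the rest. arm_command: Moves the arm, as the interface text tells. Its arguments: {"type":"object","properties":{"rows":{"type":"array","items":{"type":"array","items":{"type":"number"}}}},"required":["rows"]}

```bash
mkdir -p pics; ls
cat > h.py <<'E'
import cv2, numpy as np
from scipy.spatial.transform import Rotation as R
from plant import sense, cams, arm
def get(n):
    return cams.get_image(n)
def K(c): return np.array([[c['fx'],0,c['cx']],[0,c['fy'],c['cy']],[0,0,1.]])
def ray(c,px):
    p=cv2.undistortPoints(np.array(px,float).reshape(-1,1,2),K(c),np.array(c['dist'],float)).reshape(-1,2)
    Rm=cv2.Rodrigues(np.array(c['rvec'],float))[0]
    o=-Rm.T@np.array(c['tvec'],float)
    return o,np.c_[p,np.ones(len(p))]@Rm
def plane(c,px,z):
    o,d=ray(c,px); return o+d*((z-o[2])/d[:,2])[:,None]
def proj(c,X):
    return cv2.projectPoints(np.array(X,float).reshape(-1,3),np.array(c['rvec'],float),np.array(c['tvec'],float),K(c),np.array(c['dist'],float))[0].reshape(-1,2)
def save(c,n): cv2.imwrite('pics/'+n+'.png',c['frame'][:,:,::-1])
E
python3 - <<'E'
from h import *
a=get('scene');b=get('side');w=get('wrist')
save(a,'scene0');save(b,'side0');save(w,'wrist0')
import pickle;pickle.dump((a,b,w),open('c0.pkl','wb'))
for c in (a,b,w): print(c['fx'],ray(c,[[280,210]]))
print(sense())
E
```

```text
pics
401.23741105435874 (array([ 1.23451094, -0.02385486,  0.96303231]), array([[-0.61995917,  0.00110356, -0.78464668]]))
486.59673033944114 (array([ 0.1034374 , -1.05766154,  0.8467351 ]), array([[ 0.3370265 ,  0.76332495, -0.55113856]]))
314.8687172801764 (array([ 0.21080905, -0.56669393,  0.3736811 ]), array([[-0.26510139, -0.06087425, -0.96230567]]))
{'t': 0.15, 'qpos': array([-1.38169232e+00,  9.16956068e-02,  1.23163928e+00, -7.88865611e-06,
        1.81979456e+00, -5.67075540e-02]), 'joint_vel': array([ 0.00197306, -0.00159988, -0.0027091 , -0.00225419,  0.00100228,
        0.00029119]), 'effort': array([ 1.75965659e-03, -4.59371746e+01, -4.18526924e+01, -2.50498834e-05,
        9.59737605e-03, -3.59875321e-05]), 'position': array([ 0.14595612, -0.58175012,  0.23038786]), 'eef_rot': array([ 9.92456414e-01,  1.22595582e-01, -5.46445590e-05, -7.66463010e-04]), 'force': array([ 0.6248877 ,  0.2825846 , -0.34670428]), 'ft_torque': array([0.03852186, 0.03316948, 0.03555345]), 'grip_force': 0.0, 'grip_width': 0.9984301697533329}
```

View pics/scene0.png

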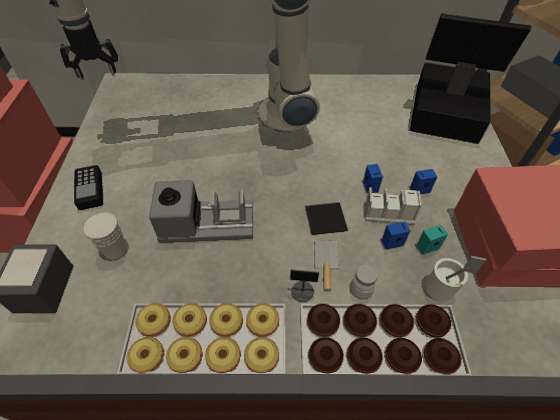

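View pics/side0.png

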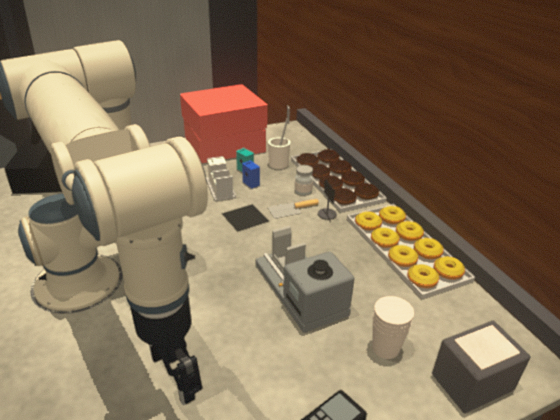

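Scene view: the rack is at (392,207) with white cassettes at about (376,203), (392,205) and (410,203). The right one looks tall and has a disc. The look-alikes are blue at (373,178), (424,181) and (396,235), and turquoise at (432,239). Mat at (326,218), printer at (203,210), trigger at (170,195), jar at (365,282), sign at (303,283). Next is a close crop of the rack and printer.

Run:
```python
from h import *
import pickle
a,b,w=pickle.load(open('c0.pkl','rb'))
f=a['frame'][:,:,::-1]
r=cv2.resize(f[160:260,345:455],None,fx=5,fy=5,interpolation=cv2.INTER_CUBIC)[:, :]
p=cv2.resize(f[170:250,145:265],None,fx=5,fy=5,interpolation=cv2.INTER_CUBIC)
cv2.imwrite('pics/rack.png',r);cv2.imwrite('pics/prn.png',p)
print(plane(a,[[410,195],[326,218],[170,190]],0.08)[:, :2])
```

```text
[[ 0.47926066  0.35242017]
 [ 0.56416712  0.1045312 ]
 [ 0.46470671 -0.34292541]]
```

View pics/rack.png

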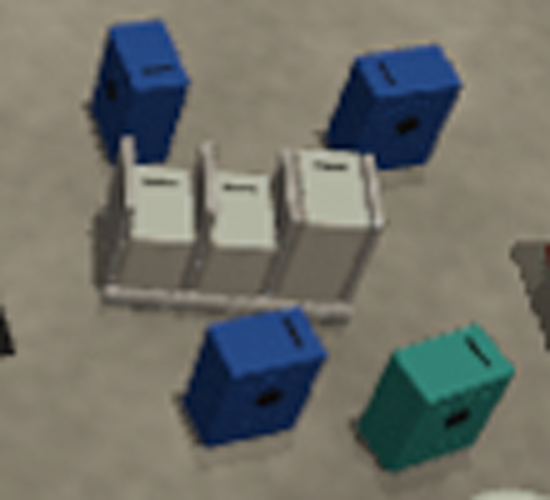

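View pics/prn.png

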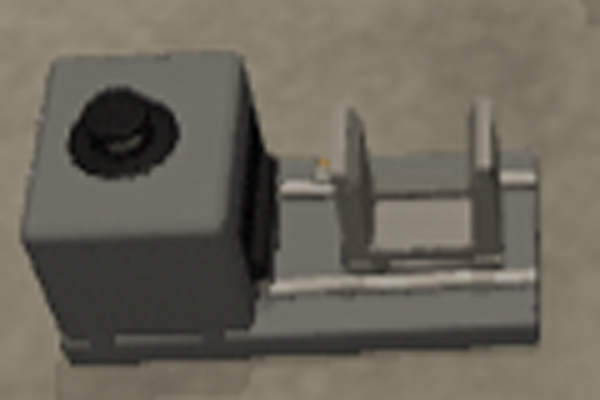

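The rack crop confirms the choice. The rightmost slot holds the tall one: its white top is level with the dividers, crop corners about (303,152), (370,157), (380,222), (285,212). The other two sit below their dividers. The printer crop shows the tower top with corners (50,58), (242,54), (252,236), (22,240), the cap at about (117,110), and the pocket between cheeks at x≈355 and 485.

Run:
```python
from h import *
import pickle
a,b,w=pickle.load(open('c0.pkl','rb'))
np.set_printoptions(precision=4,suppress=True)
def S(o,p): return np.array(p,float)/5+np.array(o)-0.4
T=plane(a,S((145,170),[(50,56),(243,52),(252,237),(22,241)]),.125); print('tower',T[:,:2],T.mean(0),np.linalg.norm(np.diff(T,axis=0),axis=1))
for i,j in((0,1),(3,2)): d=T[j]-T[i]; print('yaw py',np.arctan2(-d[0],d[1]))
# deck front bottom edge
D=plane(a,S((145,170),[(72,363),(538,343)]),0); d=D[1]-D[0];print('deck',D[:,:2],np.linalg.norm(d),np.arctan2(-d[0],d[1]))
print('cap',plane(a,S((145,170),[(117,107)]),.147))
Q=plane(a,S((345,160),[(303,152),(368,157),(374,222),(288,212)]),.083);print('cas',Q[:,:2],Q.mean(0),np.linalg.norm(np.diff(Q,axis=0),axis=1))
B=plane(a,S((345,160),[(103,303),(350,321)]),0);d=B[1]-B[0];print('rackbase',B[:,:2],np.linalg.norm(d),np.arctan2(d[0],d[1]))
g=cv2.cvtColor(a['frame'],cv2.COLOR_RGB2GRAY)
m=np.zeros_like(g);m[200:240,300:352]=(g[200:240,300:352]<55)*255
c=max(cv2.findContours(m,0,2)[0],key=cv2.contourArea)
bx=cv2.boxPoints(cv2.minAreaRect(c));hull=cv2.approxPolyDP(c,4,True).reshape(-1,2);print(hull)
M=cv2.moments(c);print('mat',plane(a,[[M['m10']/M['m00'],M['m01']/M['m00']]],.003),plane(a,hull,.003)[:,:2])
Rm=R.from_quat(sense()['eef_rot']).as_matrix();print(Rm)
Rw=cv2.Rodrigues(np.array(w['rvec'],float))[0];ow=-Rw.T@np.array(w['tvec'],float)
print('cam in tool',Rm.T@(ow-sense()['position']),Rm.T@Rw.T)
```

```text
tower [[ 0.47   -0.3756]
 [ 0.4661 -0.2679]
 [ 0.5972 -0.2454]
 [ 0.6005 -0.3647]] [ 0.5334 -0.3134  0.125 ] [0.1078 0.133  0.1194]
yaw py 0.03644945210269852
yaw py 0.028082022407528006
deck [[ 0.5935 -0.3691]
 [ 0.5783 -0.1027]] 0.2668302684864702 0.05723881483420795
cap [[ 0.5267 -0.3234  0.147 ]]
cas [[0.4628 0.341 ]
 [0.4664 0.3778]
 [0.5151 0.3711]
 [0.5081 0.324 ]] [0.4881 0.3535 0.083 ] [0.037  0.0491 0.0476]
rackbase [[0.511  0.2331]
 [0.5234 0.3781]] 0.14550918764274087 0.08549906535704434
[[339 203]
 [306 206]
 [312 234]
 [347 230]]
mat [[0.5074 0.1146 0.003 ]] [[0.4472 0.1598]
 [0.4598 0.0574]
 [0.5645 0.071 ]
 [0.5495 0.1743]]
[[ 0.9699  0.2433 -0.0003]
 [ 0.2433 -0.9699  0.0015]
 [ 0.0001 -0.0015 -1.    ]]
cam in tool [ 0.0666  0.001  -0.1433] [[-0.0007 -0.9622 -0.2723]
 [ 1.     -0.0007  0.0001]
 [-0.0003 -0.2723  0.9622]]
```

```bash
cat >> h.py <<'E'
np.set_printoptions(precision=4,suppress=True)
def plan(xyz,xang,n=None,g=0,turns=0):
    """rows from the present pose to xyz with the tool down, tool x at world angle xang (deg)"""
    s=sense(); p=np.array(s['position']); M=R.from_quat(s['eef_rot'])
    c,sn=np.cos(np.radians(xang)),np.sin(np.radians(xang))
    T=R.from_matrix(np.array([[c,sn,0],[sn,-c,0],[0,0,-1.]]))
    rv=(M.inv()*T).as_rotvec(); d=np.array(xyz)-p
    if n is None: n=int(max(np.ceil(np.abs(d).max()/.038),np.ceil(np.linalg.norm(d)/.041),np.ceil(np.linalg.norm(rv)/.11),1))
    print('pos',p,'t',round(s['t'],2),'xang',np.degrees(np.arctan2(*M.as_matrix()[[1,0],0])),'d',d,'rv',rv,'n',n)
    for i in range(n):
        sh=M.inv().apply(d/n)
        print([round(float(v),4) for v in sh]+[round(float(v),3) for v in rv/n]+[g])
        M=M*R.from_rotvec(rv/n)
E
python3 -c "
from h import *
plan([.44,-.2,.24],85,12)"
```

```text
pos [ 0.146  -0.5818  0.2304] t 0.15 xang 14.083850265302186 d [0.294  0.3818 0.0096] rv [-0.0013 -0.001  -1.2377] n 12
[0.0315, -0.0249, -0.0008, -0.0, -0.0, -0.103, 0]
[0.0339, -0.0215, -0.0008, -0.0, -0.0, -0.103, 0]
[0.0359, -0.0179, -0.0008, -0.0, -0.0, -0.103, 0]
[0.0376, -0.0141, -0.0008, -0.0, -0.0, -0.103, 0]
[0.0388, -0.0102, -0.0008, -0.0, -0.0, -0.103, 0]
[0.0397, -0.0061, -0.0008, -0.0, -0.0, -0.103, 0]
[0.0401, -0.002, -0.0008, -0.0, -0.0, -0.103, 0]
[0.0401, 0.0021, -0.0008, -0.0, -0.0, -0.103, 0]
[0.0397, 0.0063, -0.0008, -0.0, -0.0, -0.103, 0]
[0.0388, 0.0103, -0.0008, -0.0, -0.0, -0.103, 0]
[0.0375, 0.0143, -0.0008, -0.0, -0.0, -0.103, 0]
[0.0359, 0.018, -0.0008, -0.0, -0.0, -0.103, 0]
```

Request:
arm_command --pt "0.0315 -0.025 -0.001 0 0 -0.103 0" --pt "0.034 -0.0215 -0.001 0 0 -0.103 0" --pt "0.036 -0.018 -0.001 0 0 -0.103 0" --pt "0.0375 -0.014 -0.001 0 0 -0.103 0" --pt "0.039 -0.01 -0.001 0 0 -0.103 0"

```text
t: 0.57
position: [0.2695, -0.4213, 0.2359]
eef_rot: [0.928, 0.373, 0.0, -0.0]
force: [1.2, -0.2, -0.2]
grip_width: 0.999
grip_force: 0.0
```

Request:
arm_command --pt "0.0395 -0.006 -0.001 0 0 -0.103 0" --pt "0.04 -0.002 -0.001 0 0 -0.103 0" --pt "0.04 0.002 -0.001 0 0 -0.103 0" --pt "0.0395 0.006 -0.001 0 0 -0.103 0" --pt "0.039 0.01 -0.001 0 0 -0.103 0"

```text
t: 0.98
position: [0.3914, -0.2622, 0.2412]
eef_rot: [0.802, 0.597, -0.0, 0.0]
force: [1.2, -0.9, -1.9]
grip_width: 1.001
grip_force: 0.0
```

Request:
arm_command --pt "0.0375 0.014 0 0 0 -0.103 0" --pt "0.036 0.018 0 0 0 -0.103 0" --pt "0 0 0 0 0 0 0"

```text
t: 1.23
position: [0.4426, -0.1947, 0.2408]
eef_rot: [0.734, 0.68, 0.001, -0.001]
force: [-1.2, -0.7, 0.1]
grip_width: 0.999
grip_force: 0.0
```

Run:
```python
from h import *
w=get('wrist');save(w,'wrist1')
import pickle;pickle.dump(w,open('w1.pkl','wb'))
plan([.486,.31,.24],85)
```

```text
pos [ 0.441  -0.1973  0.2408] t 1.28 xang 85.2860750701752 d [ 0.045   0.5073 -0.0008] rv [-0.0005 -0.001   0.005 ] n 14
[0.0364, 0.0002, 0.0001, -0.0, -0.0, 0.0, 0]
[0.0364, 0.0002, 0.0001, -0.0, -0.0, 0.0, 0]
[0.0364, 0.0002, 0.0001, -0.0, -0.0, 0.0, 0]
[0.0364, 0.0002, 0.0001, -0.0, -0.0, 0.0, 0]
[0.0364, 0.0002, 0.0001, -0.0, -0.0, 0.0, 0]
[0.0364, 0.0002, 0.0001, -0.0, -0.0, 0.0, 0]
[0.0364, 0.0001, 0.0001, -0.0, -0.0, 0.0, 0]
[0.0364, 0.0001, 0.0001, -0.0, -0.0, 0.0, 0]
[0.0364, 0.0001, 0.0001, -0.0, -0.0, 0.0, 0]
[0.0364, 0.0001, 0.0001, -0.0, -0.0, 0.0, 0]
[0.0364, 0.0001, 0.0001, -0.0, -0.0, 0.0, 0]
[0.0364, 0.0001, 0.0001, -0.0, -0.0, 0.0, 0]
[0.0364, 0.0001, 0.0001, -0.0, -0.0, 0.0, 0]
[0.0364, 0.0001, 0.0001, -0.0, -0.0, 0.0, 0]
```

View pics/wrist1.png

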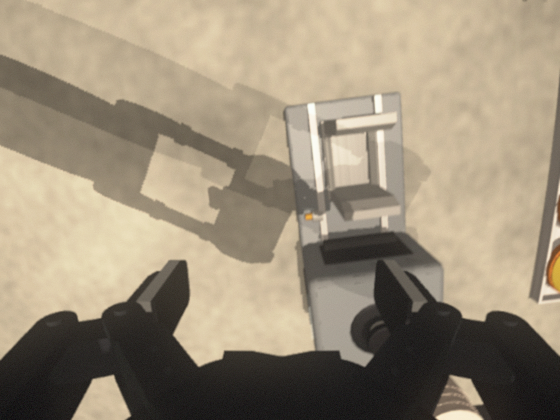

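The wrist view shows the deck end with corners (286,107) and (400,93), the rails, the outer cheek top near (360,122), the inner cheek near (365,202), and part of the cap near (375,330). I'll zoom in once for the pocket and travel on.

Run:
```python
from h import *
import pickle
w=pickle.load(open('w1.pkl','rb'))
r=cv2.resize(w['frame'][88:238,275:445,::-1],None,fx=4,fy=4,interpolation=cv2.INTER_CUBIC)
cv2.imwrite('pics/prn2.png',r)
```

```text
(no output)
```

View pics/prn2.png

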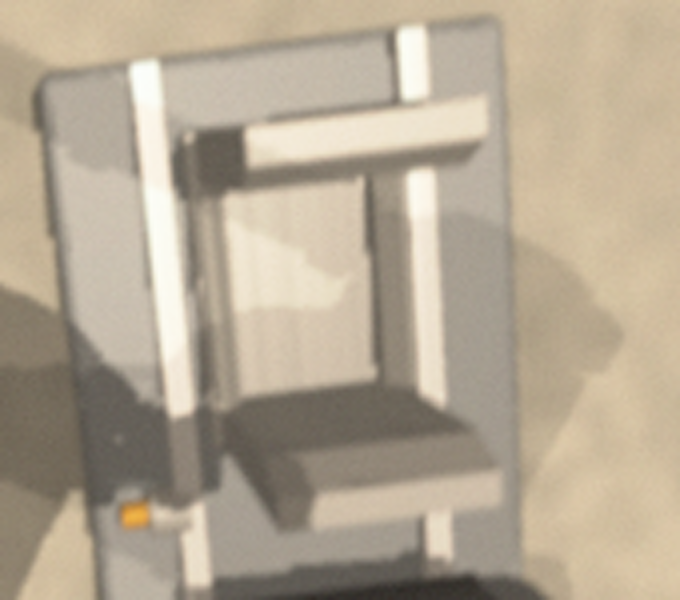

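Request:
arm_command --pt "0.0365 0 0 0 0 0 0" --pt "0.0365 0 0 0 0 0 0" --pt "0.0365 0 0 0 0 0 0" --pt "0.0365 0 0 0 0 0 0" --pt "0.0365 0 0 0 0 0 0"

```text
t: 1.7
position: [0.4553, -0.0183, 0.2412]
eef_rot: [0.739, 0.674, -0.0, 0.0]
force: [0.8, -0.1, -0.3]
grip_width: 1.001
grip_force: 0.0
```

Request:
arm_command --pt "0.0365 0 0 0 0 0 0" --pt "0.0365 0 0 0 0 0 0" --pt "0.0365 0 0 0 0 0 0" --pt "0.0365 0 0 0 0 0 0" --pt "0.0365 0 0 0 0 0 0"

```text
t: 2.12
position: [0.4721, 0.1637, 0.2412]
eef_rot: [0.739, 0.674, -0.0, 0.0]
force: [1.4, 1.0, 0.3]
grip_width: 1.0
grip_force: 0.0
```

Request:
arm_command --pt "0.0365 0 0 0 0 0 0" --pt "0.03 0 0 0 0 0 0" --pt "0 0 0 0 0 0 0"

```text
t: 2.37
position: [0.4778, 0.2327, 0.2401]
eef_rot: [0.737, 0.676, -0.0, -0.001]
force: [-0.2, -0.4, 0.2]
grip_width: 0.995
grip_force: 0.0
```

Run:
```python
from h import *
w=get('wrist');save(w,'wrist2')
import pickle;pickle.dump(w,open('w2.pkl','wb'))
s=sense();print(s['position'],s['t'])
```

```text
[0.4779 0.2305 0.2403] 2.4167
```

View pics/wrist2.png

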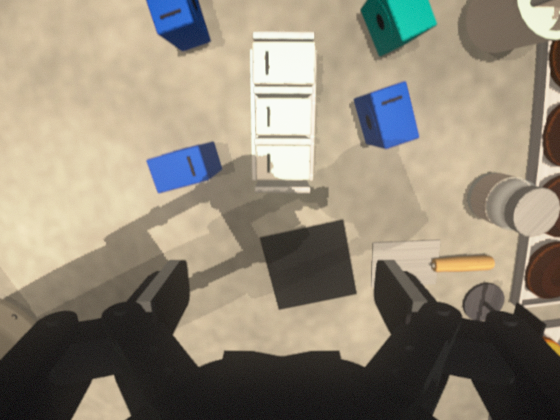

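The wrist view shows the rack at (283,110). The tall cassette is the topmost one at (284,63), flanked by dividers. Mat corners are (261,237), (342,221), (356,292) and (278,308).

Run:
```python
from h import *
import pickle
w=pickle.load(open('w2.pkl','rb'))
g=cv2.cvtColor(w['frame'],cv2.COLOR_RGB2GRAY)
for x in (262,290,300,308): print(x,g[28:100,x].tolist())
for y in (52,63,74): print(y,g[y,244:324].tolist())
Q=plane(w,[(261,237),(342,221),(356,292),(278,308)],.003);print('mat',Q[:,:2],Q.mean(0))
W=pickle.load(open('w1.pkl','rb'))
def S(p): return np.array(p,float)/4+np.array((275,88))-0.375
f=lambda p,z:plane(W,S(p),z)[:,:2]
def yaw(P,i,j): d=P[j]-P[i]; return np.degrees(np.arctan2(-d[0],d[1]))
P=f([(45,75),(498,18)],.025);print('deck end',P,np.linalg.norm(P[1]-P[0]),P.mean(0)); d=P[1]-P[0]; print('yaw from deck end',np.degrees(np.arctan2(d[1],d[0])))
r=f([(144,62),(190,480)],.033);r2=f([(411,28),(440,560)],.033);print('rails',r,r2,yaw(r,1,0),yaw(r2,1,0))
fl=f([(222,193),(362,177),(379,383),(240,398)],.035);print('floor',fl,fl.mean(0))
print('outer cheek top',f([(188,135),(487,95),(487,132),(192,185)],.117))
print('inner cheek top',f([(312,492),(498,470),(502,503),(312,528)],.117))
```

```text
262 [189, 189, 191, 212, 232, 242, 247, 248, 248, 239, 199, 135, 113, 169, 229, 247, 248, 248, 248, 248, 248, 248, 249, 248, 249, 250, 250, 249, 250, 250, 250, 250, 250, 249, 249, 249, 249, 250, 249, 250, 250, 250, 250, 250, 250, 249, 250, 250, 250, 250, 249, 250, 249, 245, 229, 194, 153, 138, 184, 235, 248, 249, 249, 248, 237, 193, 131, 107, 115, 153, 215, 244]
290 [176, 177, 174, 197, 229, 243, 248, 248, 248, 240, 209, 147, 119, 165, 226, 247, 249, 249, 249, 249, 249, 248, 250, 249, 249, 249, 249, 249, 250, 249, 249, 249, 250, 249, 250, 250, 250, 250, 249, 249, 249, 249, 250, 250, 250, 250, 250, 250, 250, 250, 250, 250, 249, 246, 240, 216, 168, 135, 172, 232, 249, 249, 250, 249, 242, 202, 140, 112, 121, 155, 219, 245]
300 [180, 181, 183, 197, 224, 239, 245, 246, 247, 243, 220, 154, 118, 165, 226, 247, 249, 249, 248, 249, 249, 249, 248, 249, 250, 249, 249, 249, 249, 249, 249, 249, 250, 249, 249, 249, 250, 250, 250, 250, 250, 250, 249, 250, 250, 249, 250, 250, 250, 249, 250, 250, 250, 250, 248, 233, 185, 139, 168, 225, 246, 249, 249, 248, 238, 197, 137, 113, 115, 152, 217, 244]
308 [
[... 1496 characters left out ...]
 250, 250, 250, 250, 246, 229, 211, 179, 152, 149, 151, 152, 153, 164, 169]
mat [[0.4426 0.1592]
 [0.5474 0.1718]
 [0.5634 0.0681]
 [0.4549 0.0527]] [0.5021 0.113  0.003 ]
deck end [[ 0.4522 -0.1113]
 [ 0.5768 -0.1047]] 0.12478911919343713 [ 0.5145 -0.108 ]
yaw from deck end 3.020330061710539
rails [[ 0.4786 -0.1103]
 [ 0.4857 -0.2267]] [[ 0.5503 -0.1064]
 [ 0.5589 -0.257 ]] 3.473046283973883 3.263956115795126
floor [[ 0.4977 -0.146 ]
 [ 0.536  -0.1444]
 [ 0.5402 -0.2018]
 [ 0.5006 -0.2032]] [ 0.5186 -0.1738]
outer cheek top [[ 0.479  -0.1296]
 [ 0.541  -0.1257]
 [ 0.5411 -0.1332]
 [ 0.4793 -0.1397]]
inner cheek top [[ 0.503  -0.2079]
 [ 0.5446 -0.206 ]
 [ 0.5457 -0.2138]
 [ 0.5029 -0.2163]]
```

Run:
```python
from h import *
import pickle
w=pickle.load(open('w2.pkl','rb'))
P=plane(w,[(252.5,62.5),(314.5,62.5),(283.5,62.5),(283.5,40.5),(283.5,84.5)],.083);print(P)
print(plane(w,[(262,39.8),(308,39.9),(262,85),(308,85.1)],.083))
plan([P[2][0],P[2][1],.17],85+1.5)
```

```text
[[0.4604 0.3533 0.083 ]
 [0.5153 0.3485 0.083 ]
 [0.4878 0.3508 0.083 ]
 [0.4894 0.369  0.083 ]
 [0.4862 0.3322 0.083 ]]
[[0.4707 0.3713 0.083 ]
 [0.5108 0.3677 0.083 ]
 [0.4669 0.3335 0.083 ]
 [0.5082 0.3298 0.083 ]]
pos [0.4779 0.2305 0.2403] t 2.42 xang 84.97157879810837 d [ 0.0099  0.1203 -0.0703] rv [-0.0016  0.0009 -0.0267] n 4
[0.0302, -0.0001, 0.0175, -0.0, 0.0, -0.007, 0]
[0.0302, 0.0001, 0.0175, -0.0, 0.0, -0.007, 0]
[0.0302, 0.0002, 0.0176, -0.0, 0.0, -0.007, 0]
[0.0302, 0.0004, 0.0176, -0.0, 0.0, -0.007, 0]
```

Request:
arm_command --pt "0.03 0 0.017 0 0 0 25" --pt "0.03 0 0.017 0 0 0 25" --pt "0.03 0 0.017 0 0 0 25" --pt "0.0305 0 0.017 0 0 0 25" --pt "0 0 0 0 0 0 25"

```text
t: 2.83
position: [0.4876, 0.3508, 0.1675]
eef_rot: [0.738, 0.675, -0.003, -0.001]
force: [-0.5, 0.1, -0.2]
grip_width: 0.903
grip_force: 0.0
```

Run:
```python
from h import *
w=get('wrist');save(w,'wrist3')
print(sense()['grip_width'])
plan([.488,.3515,.038],85.1,5,25)
```

```text
0.9014086113090767
pos [0.4881 0.3489 0.1695] t 2.88 xang 84.8970595696074 d [-0.0001  0.0026 -0.1315] rv [-0.0047  0.004  -0.0036] n 5
[0.0006, 0.0001, 0.0263, -0.001, 0.001, -0.001, 25]
[0.0006, 0.0, 0.0263, -0.001, 0.001, -0.001, 25]
[0.0006, 0.0, 0.0263, -0.001, 0.001, -0.001, 25]
[0.0006, -0.0, 0.0263, -0.001, 0.001, -0.001, 25]
[0.0005, -0.0, 0.0263, -0.001, 0.001, -0.001, 25]
```

View pics/wrist3.png

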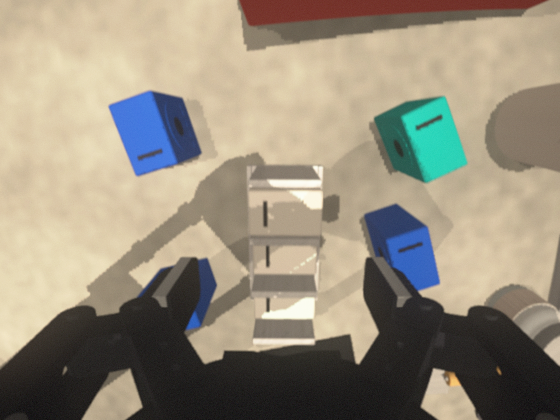

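The wrist view has the tall cassette's top at about (286,213) between its dividers, with the fingers either side. I'll check the centre and then descend.

Run:
```python
from h import *
w=get('wrist')
g=cv2.cvtColor(w['frame'],cv2.COLOR_RGB2GRAY)
print(plane(w,[(286,213),(249,213),(323,213),(286,189),(286,237)],.083)[:,:2])
print(g[160:245,300].tolist());print(g[205,240:330].tolist())
```

```text
[[0.4893 0.3483]
 [0.4612 0.3508]
 [0.5173 0.3458]
 [0.4908 0.3669]
 [0.4876 0.3289]]
[187, 177, 156, 138, 127, 125, 125, 125, 125, 124, 126, 126, 128, 123, 126, 143, 202, 245, 252, 251, 250, 248, 245, 232, 186, 152, 173, 227, 248, 252, 252, 252, 252, 252, 252, 252, 251, 247, 238, 220, 199, 177, 166, 162, 161, 163, 164, 164, 162, 162, 164, 163, 162, 164, 165, 165, 162, 161, 162, 163, 162, 161, 161, 164, 163, 162, 162, 161, 163, 161, 159, 149, 129, 120, 122, 129, 136, 140, 138, 137, 136, 145, 168, 189, 197]
[135, 130, 135, 133, 132, 132, 138, 159, 183, 194, 193, 196, 197, 198, 195, 187, 178, 173, 175, 171, 175, 165, 126, 74, 58, 81, 136, 186, 197, 197, 199, 189, 172, 163, 164, 163, 163, 159, 164, 160, 163, 161, 162, 161, 162, 162, 164, 161, 163, 162, 161, 162, 164, 162, 162, 164, 163, 165, 163, 163, 163, 163, 163, 162, 165, 193, 225, 234, 242, 246, 246, 247, 246, 246, 246, 246, 246, 246, 246, 243, 227, 170, 112, 98, 97, 99, 102, 100, 99, 100]
```

Request:
arm_command --pt "0.0005 0 0.026 -0.001 0.001 0 25" --pt "0.0005 0 0.026 -0.001 0.001 0 25" --pt "0.0005 0 0.026 -0.001 0.001 0 25" --pt "0.0005 0 0.0265 -0.001 0.001 0 25" --pt "0 0 0.0265 0 0 0 25"

```text
t: 3.35
position: [0.4907, 0.3497, 0.0432]
eef_rot: [0.739, 0.674, 0.004, 0.001]
force: [0.0, -0.5, -0.1]
grip_width: 0.899
grip_force: 0.0
```

Request:
arm_command --pt "0 0 0 0 0 0 255" --pt "0 0 0 0 0 0 255" --pt "0 0 0 0 0 0 255" --pt "0 0 0 0 0 0 255" --pt "0 0 0 0 0 0 255"

```text
t: 3.77
position: [0.4905, 0.351, 0.0449]
eef_rot: [0.738, 0.675, 0.004, 0.001]
force: [0.9, -4.9, 1.3]
grip_width: 0.651
grip_force: 68.1
```

Run:
```python
from h import *
s=sense();print(s['grip_width']*85,s['grip_force'],s['force'])
plan([.4885,.351,.15],85.1,4,255)
```

```text
55.3761134133893 68.06425094604492 [ 0.8856 -4.932   1.2858]
pos [0.4905 0.351  0.0449] t 3.77 xang 84.83714960841752 d [-0.002  -0.      0.1051] rv [ 0.0073 -0.0042 -0.0046] n 4
[0.0001, -0.0003, -0.0263, 0.002, -0.001, -0.001, 255]
[0.0, -0.0004, -0.0263, 0.002, -0.001, -0.001, 255]
[0.0, -0.0004, -0.0263, 0.002, -0.001, -0.001, 255]
[-0.0, -0.0004, -0.0263, 0.002, -0.001, -0.001, 255]
```

The grasp is good, with 55.4 mm between the pads. Lifting.

Request:
arm_command --pt "0 0 -0.015 0 0 0 255" --pt "0 0 -0.026 0 0 0 255" --pt "0 0 -0.03 0.003 -0.002 0 255" --pt "0 0 -0.03 0.003 -0.002 0 255" --pt "0 0 0 0 0 0 255"

```text
t: 4.18
position: [0.4914, 0.3536, 0.1531]
eef_rot: [0.738, 0.675, 0.006, 0.0]
force: [0.8, 1.9, 1.0]
grip_width: 0.645
grip_force: 68.1
```

Run:
```python
from h import *
s=sense();print(s['grip_width']*85,s['grip_force'],s['force'])
plan([.503,.114,.14],3.2,14,255)
```

```text
54.86230037299981 68.08403134346008 [0.8063 1.8797 0.9973]
pos [0.4914 0.3536 0.1531] t 4.18 xang 84.93258632080908 d [ 0.0116 -0.2396 -0.0131] rv [ 0.0009 -0.0139  1.4264] n 14
[-0.017, 0.0023, 0.0008, 0.0, -0.001, 0.102, 255]
[-0.0167, 0.004, 0.0008, 0.0, -0.001, 0.102, 255]
[-0.0162, 0.0057, 0.0008, 0.0, -0.001, 0.102, 255]
[-0.0155, 0.0073, 0.0009, 0.0, -0.001, 0.102, 255]
[-0.0147, 0.0089, 0.0009, 0.0, -0.001, 0.102, 255]
[-0.0137, 0.0103, 0.0009, 0.0, -0.001, 0.102, 255]
[-0.0126, 0.0117, 0.0009, 0.0, -0.001, 0.102, 255]
[-0.0113, 0.0129, 0.0009, 0.0, -0.001, 0.102, 255]
[-0.0099, 0.014, 0.0009, 0.0, -0.001, 0.102, 255]
[-0.0085, 0.0149, 0.0009, 0.0, -0.001, 0.102, 255]
[-0.0069, 0.0157, 0.0009, 0.0, -0.001, 0.102, 255]
[-0.0053, 0.0163, 0.0009, 0.0, -0.001, 0.102, 255]
[-0.0036, 0.0168, 0.0009, 0.0, -0.001, 0.102, 255]
[-0.0019, 0.017, 0.0009, 0.0, -0.001, 0.102, 255]
```

Request:
arm_command --pt "-0.017 0.0025 0.001 0 -0.001 0.102 255" --pt "-0.0165 0.004 0.001 0 -0.001 0.102 255" --pt "-0.016 0.0055 0.001 0 -0.001 0.102 255" --pt "-0.0155 0.0075 0.001 0 -0.001 0.102 255" --pt "-0.0145 0.009 0.001 0 -0.001 0.102 255"

```text
t: 4.6
position: [0.4934, 0.266, 0.1394]
eef_rot: [0.885, 0.465, -0.002, 0.001]
force: [-0.1, -0.5, -1.2]
grip_width: 0.646
grip_force: 68.1
```

Request:
arm_command --pt "-0.0135 0.0105 0.001 0 -0.001 0.102 255" --pt "-0.0125 0.0115 0.001 0 -0.001 0.102 255" --pt "-0.0115 0.013 0.001 0 -0.001 0.102 255" --pt "-0.01 0.014 0.001 0 -0.001 0.102 255" --pt "-0.0085 0.015 0.001 0 -0.001 0.102 255"

```text
t: 5.02
position: [0.4976, 0.18, 0.1349]
eef_rot: [0.974, 0.227, -0.003, 0.003]
force: [-0.1, -0.2, -1.1]
grip_width: 0.649
grip_force: 68.1
```

Request:
arm_command --pt "-0.007 0.0155 0.001 0 -0.001 0.102 255" --pt "-0.0055 0.0165 0.001 0 -0.001 0.102 255" --pt "-0.0035 0.017 0.001 0 -0.001 0.102 255" --pt "-0.002 0.017 0.001 0 -0.001 0.102 255" --pt "0 0 0 0 0 0 255"

```text
t: 5.43
position: [0.5007, 0.1093, 0.1313]
eef_rot: [1.0, 0.024, -0.005, 0.005]
force: [-0.4, -0.2, -1.8]
grip_width: 0.65
grip_force: 68.1
```

Run:
```python
from h import *
s=sense();print(s['grip_width']*85,s['grip_force'],s['force'])
plan([.503,.114,.047],3.2,5,255)
b=get('side');c=get('scene');save(b,'side2')
# verticality / height of held cassette: predicted corners at bottom
s=sense();T=R.from_quat(s['eef_rot']).as_matrix();print(T[:,2])
```

```text
55.24012110211179 68.09073686599731 [-0.4443 -0.2317 -1.8118]
pos [0.5007 0.1093 0.1313] t 5.43 xang 2.6928162415922094 d [ 0.0023  0.0047 -0.0843] rv [ 0.0089  0.0097 -0.0088] n 5
[0.0007, -0.0011, 0.0169, 0.002, 0.002, -0.002, 255]
[0.0006, -0.001, 0.0169, 0.002, 0.002, -0.002, 255]
[0.0006, -0.001, 0.0169, 0.002, 0.002, -0.002, 255]
[0.0006, -0.001, 0.0169, 0.002, 0.002, -0.002, 255]
[0.0005, -0.0009, 0.0169, 0.002, 0.002, -0.002, 255]
[-0.0096 -0.0076 -0.9999]
```

Request:
arm_command --pt "0 -0.001 0.025 0.002 0.002 0 255" --pt "0 -0.001 0.025 0.002 0.002 0 255" --pt "0 -0.001 0.02 0.002 0.002 0 255" --pt "0 -0.001 0.012 0.002 0.002 0 255" --pt "0 0 0.0 0 0 0 255"

```text
t: 5.95
position: [0.4973, 0.1158, 0.0454]
eef_rot: [1.0, 0.028, -0.004, 0.0]
force: [-0.9, 0.6, -2.1]
grip_width: 0.651
grip_force: 68.1
```

Request:
arm_command --pt "0 0 0.003 0 0 0 255" --pt "0 0 0.002 0 0 0 255" --pt "0 0 0 0 0 0 255"

```text
t: 6.2
position: [0.4999, 0.1153, 0.0447]
eef_rot: [1.0, 0.027, -0.001, -0.0]
force: [0.4, -0.3, -1.2]
grip_width: 0.649
grip_force: 68.1
```

Request:
arm_command --pt "0 0 0.0015 0 0 0 255" --pt "0 0 0 0 0 0 255" --pt "0 0 0.0015 0 0 0 255" --pt "0 0 0 0 0 0 255"

```text
t: 6.53
position: [0.4992, 0.115, 0.0405]
eef_rot: [1.0, 0.027, -0.002, 0.0]
force: [-0.3, -0.4, -1.8]
grip_width: 0.65
grip_force: 68.1
```

Run:
```python
from h import *
c=get('scene');save(c,'sc3');s=sense();print(s['position'],s['force'])
f=c['frame'];u,v=proj(c,[.50,.115,.04])[0].astype(int);print(u,v)
b=get('side');u2,v2=proj(b,[.50,.115,.04])[0].astype(int);print(u2,v2)
k=lambda i,u,v:cv2.resize(i[max(v-35,0):v+35,u-45:u+45,::-1],(450,350),interpolation=cv2.INTER_CUBIC)
cv2.imwrite('pics/c3.png',np.hstack([cv2.resize(k(f,u,v),(390,303)),cv2.resize(k(b['frame'],u2,v2),(390,303))]))
```

```text
[0.4991 0.115  0.0405] [ 0.1809  0.7728 -1.3611]
326 208
243 207
```

View pics/c3.png

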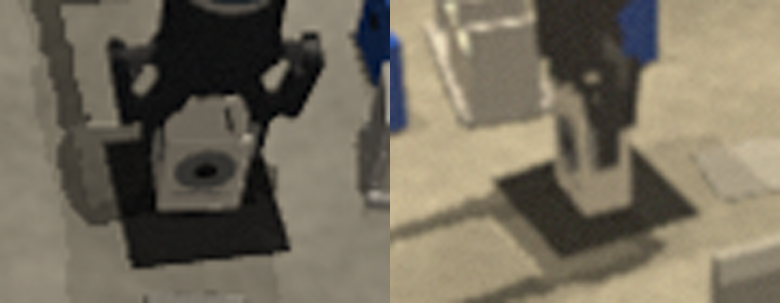

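The crop shows the cassette upright, centred on the mat and at or just above its surface, with its disc face towards the camera. I'll continue down until it touches.

Request:
arm_command --pt "0 0 0.0015 0 0 0 255" --pt "0 0 0 0 0 0 255" --pt "0 0 0.0015 0 0 0 255" --pt "0 0 0 0 0 0 255"

```text
t: 6.97
position: [0.499, 0.115, 0.0371]
eef_rot: [1.0, 0.027, -0.002, 0.0]
force: [0.2, -0.1, -1.8]
grip_width: 0.65
grip_force: 68.1
```

Request:
arm_command --pt "0 0 0.0015 0 0 0 255" --pt "0 0 0 0 0 0 255" --pt "0 0 0.001 0 0 0 255" --pt "0 0 0 0 0 0 255"

```text
t: 7.3
position: [0.4996, 0.1151, 0.0369]
eef_rot: [1.0, 0.027, -0.001, 0.0]
force: [-4.4, -1.6, 9.9]
grip_width: 0.649
grip_force: 69.2
```

Request:
arm_command --pt "0 0 0.001 0 0 0 255" --pt "0 0 0 0 0 0 255" --pt "0 0 0 0 0 0 255"

```text
t: 7.55
position: [0.4998, 0.1151, 0.0369]
eef_rot: [1.0, 0.027, -0.001, -0.0]
force: [-6.0, -1.9, 13.1]
grip_width: 0.647
grip_force: 69.6
```

Contact made. I'll relieve the pressure slightly and open.

Request:
arm_command --pt "0 0 -0.0015 0 0 0 255" --pt "0 0 0 0 0 0 60" --pt "0 0 0 0 0 0 0" --pt "0 0 0 0 0 0 0" --pt "0 0 0 0 0 0 0"

```text
t: 7.97
position: [0.499, 0.115, 0.035]
eef_rot: [1.0, 0.027, -0.002, 0.0]
force: [0.8, -1.2, 0.0]
grip_width: 1.001
grip_force: 0.0
```

Request:
arm_command --pt "0 0 -0.02 0 0 0 0" --pt "0 0 -0.035 0 0 0 0" --pt "0 0 -0.035 0 0 0 0" --pt "0 0 -0.02 0 0 -0.1 0" --pt "0 0 0 0 0 -0.11 0"

```text
t: 8.38
position: [0.5019, 0.1155, 0.1517]
eef_rot: [0.991, 0.134, 0.003, -0.0]
force: [0.2, 0.7, 0.5]
grip_width: 1.002
grip_force: 0.0
```

Run:
```python
from h import *
s=sense();print(s['grip_width']*85,s['grip_force'],s['force'])
w=get('wrist');save(w,'w4');import pickle;pickle.dump(w,open('w4.pkl','wb'))
plan([.4995,.115,.15],93.2,None,0)
m=(w['frame'].min(2)>150).astype(np.uint8)*255
P=proj(w,[.4995,.115,.078])[0];print(P)
for c in cv2.findContours(m,0,2)[0]:
    r=cv2.minAreaRect(c)
    if 300<cv2.contourArea(c)<20000: print(r, plane(w,cv2.boxPoints(r),.078)[:,:2].tolist())
```

```text
85.1463265775498 0.0 [0.1744 0.6638 0.467 ]
pos [0.5011 0.1153 0.149 ] t 8.43 xang 15.78211135293905 d [-0.0016 -0.0003  0.001 ] rv [ 0.0016 -0.0021 -1.3512] n 13
[-0.0001, -0.0, -0.0001, 0.0, -0.0, -0.104, 0]
[-0.0001, -0.0, -0.0001, 0.0, -0.0, -0.104, 0]
[-0.0001, -0.0, -0.0001, 0.0, -0.0, -0.104, 0]
[-0.0001, -0.0, -0.0001, 0.0, -0.0, -0.104, 0]
[-0.0001, -0.0001, -0.0001, 0.0, -0.0, -0.104, 0]
[-0.0001, -0.0001, -0.0001, 0.0, -0.0, -0.104, 0]
[-0.0001, -0.0001, -0.0001, 0.0, -0.0, -0.104, 0]
[-0.0001, -0.0001, -0.0001, 0.0, -0.0, -0.104, 0]
[-0.0001, -0.0001, -0.0001, 0.0, -0.0, -0.104, 0]
[-0.0001, -0.0001, -0.0001, 0.0, -0.0, -0.104, 0]
[-0.0001, -0.0001, -0.0001, 0.0, -0.0, -0.104, 0]
[-0.0, -0.0001, -0.0001, 0.0, -0.0, -0.104, 0]
[-0.0, -0.0001, -0.0001, 0.0, -0.0, -0.104, 0]
[279.6167 220.7191]
((462.0, 410.5), (56.0, 17.0), -0.0) [[0.34947967782504474, -0.07570972866560854], [0.3691483335216992, -0.06642039240988867], [0.3797871523591166, -0.12097857616046195], [0.35985379478096957, -0.13215509707261144]]
((100.5, 397.5), (43.0, 57.0), 90.0) [[0.3093055073401561, 0.25596835
[... 1644 characters left out ...]
.06542757735418059], [0.5612198824230241, -0.06104315505638355], [0.5656738646439263, -0.08899753871507776], [0.5536310303067693, -0.09385912125623444]]
((262.0000305175781, 193.50001525878906), (19.677396774291992, 29.96331024169922), 63.43495178222656) [[0.5138026493626908, 0.14481503943650514], [0.5280216900417946, 0.1290070872172226], [0.5175013893169179, 0.11977320919270895], [0.5029437750982741, 0.1357042811243399]]
((44.500179290771484, 239.9610595703125), (159.71861267089844, 240.8322296142578), 20.243688583374023) [[0.3151572424904233, 0.4010345830764055], [0.5349539370697374, 0.31806964604379806], [0.5239424419803108, 0.20660491124881022], [0.30573646307790736, 0.2504251397912477]]
```

Request:
arm_command --pt "0 0 0 0 0 -0.104 0" --pt "0 0 0 0 0 -0.104 0" --pt "0 0 0 0 0 -0.104 0" --pt "0 0 0 0 0 -0.104 0" --pt "0 0 0 0 0 -0.104 0"

```text
t: 8.85
position: [0.499, 0.115, 0.144]
eef_rot: [0.924, 0.383, -0.003, -0.001]
force: [-0.0, 0.1, -0.3]
grip_width: 1.0
grip_force: 0.0
```

Request:
arm_command --pt "0 0 0 0 0 -0.104 0" --pt "0 0 0 0 0 -0.104 0" --pt "0 0 0 0 0 -0.104 0" --pt "0 0 0 0 0 -0.104 0" --pt "0 0 0 0 0 -0.104 0"

```text
t: 9.27
position: [0.499, 0.115, 0.144]
eef_rot: [0.794, 0.608, -0.002, -0.002]
force: [-0.2, -0.5, -0.9]
grip_width: 1.002
grip_force: 0.0
```

Request:
arm_command --pt "0 0 0 0 0 -0.104 0" --pt "0 0 0 0 0 -0.104 0" --pt "0 0 0 0 0 -0.104 0" --pt "0 0 0 0 0 0 0" --pt "0 0 0 0 0 0 0"

```text
t: 9.68
position: [0.4992, 0.115, 0.1444]
eef_rot: [0.693, 0.721, -0.002, -0.002]
force: [0.7, 0.5, 0.0]
grip_width: 0.994
grip_force: 0.0
```

Run:
```python
from h import *
w=get('wrist');save(w,'w5');import pickle;pickle.dump(w,open('w5.pkl','wb'))
plan([.4993,.115,.036],93.2,5,0)
u,v=proj(w,[.4995,.115,.078])[0].round().astype(int);print(u,v)
g=cv2.cvtColor(w['frame'],cv2.COLOR_RGB2GRAY)
print(g[v-50:v+50:1,u+6].tolist());print(u-50,g[v-8,u-50:u+50].tolist())
```

```text
pos [0.4993 0.115  0.1446] t 9.73 xang 92.32273998590557 d [ 0.      0.     -0.1086] rv [-0.0049  0.0003 -0.0153] n 5
[0.0, 0.0001, 0.0217, -0.001, 0.0, -0.003, 0]
[0.0, 0.0001, 0.0217, -0.001, 0.0, -0.003, 0]
[0.0, 0.0001, 0.0217, -0.001, 0.0, -0.003, 0]
[0.0, 0.0001, 0.0217, -0.001, 0.0, -0.003, 0]
[0.0, 0.0, 0.0217, -0.001, 0.0, -0.003, 0]
285 221
[130, 126, 130, 129, 130, 128, 130, 129, 130, 129, 131, 129, 131, 142, 149, 152, 156, 154, 154, 155, 153, 153, 155, 154, 155, 155, 153, 154, 153, 135, 90, 55, 41, 62, 114, 151, 155, 154, 153, 154, 155, 153, 156, 151, 154, 155, 154, 157, 153, 154, 155, 155, 151, 155, 157, 153, 157, 154, 152, 157, 153, 153, 154, 155, 152, 153, 151, 154, 152, 155, 154, 156, 154, 154, 157, 156, 154, 154, 153, 155, 156, 157, 154, 154, 153, 157, 156, 150, 138, 124, 115, 120, 120, 119, 119, 119, 121, 120, 120, 121]
235 [47, 47, 47, 46, 47, 43, 45, 44, 41, 49, 49, 47, 47, 46, 46, 45, 43, 40, 44, 43, 44, 42, 45, 43, 45, 43, 50, 93, 133, 148, 154, 155, 152, 155, 151, 155, 153, 154, 153, 153, 155, 155, 157, 154, 154, 156, 154, 152, 154, 153, 154, 156, 155, 156, 153, 154, 156, 157, 153, 155, 154, 155, 153, 155, 153, 153, 155, 154, 154, 155, 154, 153, 154, 160, 172, 174, 172, 166, 145, 90, 53, 50, 48, 48, 50, 52, 51, 51, 51, 49, 53, 51, 51, 50, 50, 55, 51, 50, 54, 55]
```

It is well centred under the tool, top spanning rows 184–259 and columns 262–309. Descend and grasp by the broad faces.

Request:
arm_command --pt "0 0 0.022 -0.001 0 -0.003 0" --pt "0 0 0.022 -0.001 0 -0.003 0" --pt "0 0 0.022 -0.001 0 -0.003 0" --pt "0 0 0.022 -0.001 0 -0.003 0" --pt "0 0 0.022 -0.001 0 -0.003 0"

```text
t: 10.15
position: [0.4991, 0.115, 0.0341]
eef_rot: [0.687, 0.727, 0.0, 0.0]
force: [0.2, 0.2, 0.5]
grip_width: 1.005
grip_force: 0.0
```

Request:
arm_command --pt "0 0 0 0 0 0 100" --pt "0 0 0 0 0 0 140" --pt "0 0 0 0 0 0 255" --pt "0 0 0 0 0 0 255" --pt "0 0 0 0 0 0 255"

```text
t: 10.57
position: [0.5008, 0.1152, 0.0378]
eef_rot: [0.686, 0.728, 0.002, 0.002]
force: [0.3, 0.6, 4.1]
grip_width: 0.413
grip_force: 60.7
```

Request:
arm_command --pt "0 0 0 0 0 0 255" --pt "0 0 -0.005 0 0 0 255" --pt "0 0 0 0 0 0 255"

```text
t: 10.82
position: [0.4997, 0.1151, 0.0415]
eef_rot: [0.686, 0.728, 0.001, 0.001]
force: [0.5, -1.2, -2.2]
grip_width: 0.415
grip_force: 60.0
```

Run:
```python
from h import *
s=sense();print(s['grip_width']*85,s['grip_force'],s['force'])
plan([.4993,.115,.16],93.2,4,255)
```

```text
35.30165087388288 59.95843827724457 [ 0.5325 -1.1864 -2.1771]
pos [0.4997 0.1151 0.0415] t 10.82 xang 93.42865843956143 d [-0.0004 -0.0001  0.1185] rv [ 0.0024 -0.      0.004 ] n 4
[-0.0, -0.0, -0.0296, 0.001, -0.0, 0.001, 255]
[-0.0, -0.0, -0.0296, 0.001, -0.0, 0.001, 255]
[-0.0, -0.0001, -0.0296, 0.001, -0.0, 0.001, 255]
[-0.0, -0.0001, -0.0296, 0.001, -0.0, 0.001, 255]
```

The grip is secure at 35.3 mm. The pocket estimates (floor, rails and cheeks) agree on about (0.5185, -0.172) at a yaw of 3.2°. Lift and travel.

Request:
arm_command --pt "0 0 -0.02 0 0 0 255" --pt "0 0 -0.038 0 0 0 255" --pt "0 0 -0.038 0 0 0 255" --pt "0 0 -0.038 0 0 0 255" --pt "0 0 0 0 0 0 255"

```text
t: 11.23
position: [0.5019, 0.1155, 0.1837]
eef_rot: [0.686, 0.728, 0.006, 0.005]
force: [0.3, -0.1, -0.7]
grip_width: 0.412
grip_force: 60.3
```

```bash
python3 -c "
from h import *
plan([.5185,-.172,.175],93.2,10,255)"
```

```text
pos [0.5019 0.1155 0.1837] t 11.23 xang 93.43494341512809 d [ 0.0166 -0.2875 -0.0087] rv [ 0.0144 -0.0012  0.0041] n 10
[-0.0288, -0.0001, 0.0008, 0.001, -0.0, 0.0, 255]
[-0.0288, -0.0001, 0.0008, 0.001, -0.0, 0.0, 255]
[-0.0288, -0.0001, 0.0008, 0.001, -0.0, 0.0, 255]
[-0.0288, -0.0, 0.0008, 0.001, -0.0, 0.0, 255]
[-0.0288, -0.0, 0.0009, 0.001, -0.0, 0.0, 255]
[-0.0288, -0.0, 0.0009, 0.001, -0.0, 0.0, 255]
[-0.0288, 0.0, 0.0009, 0.001, -0.0, 0.0, 255]
[-0.0288, 0.0, 0.0009, 0.001, -0.0, 0.0, 255]
[-0.0288, 0.0, 0.0009, 0.001, -0.0, 0.0, 255]
[-0.0288, 0.0, 0.0009, 0.001, -0.0, 0.0, 255]
```

Request:
arm_command --pt "-0.029 0 0 0 0 0 255" --pt "-0.029 0 0 0 0 0 255" --pt "-0.029 0 0 0 0 0 255" --pt "-0.029 0 0 0 0 0 255" --pt "-0.029 0 0 0 0 0 255"

```text
t: 11.65
position: [0.5075, -0.0309, 0.1739]
eef_rot: [0.685, 0.728, 0.0, 0.0]
force: [1.0, 0.7, -1.7]
grip_width: 0.416
grip_force: 60.3
```

Request:
arm_command --pt "-0.029 0 0 0 0 0 255" --pt "-0.029 0 0 0 0 0 255" --pt "-0.029 0 0 0 0 0 255" --pt "-0.029 0 0 0 0 0 255" --pt "-0.026 0 0 0 0 0 255"

```text
t: 12.07
position: [0.516, -0.1732, 0.1738]
eef_rot: [0.686, 0.728, 0.0, 0.0]
force: [0.4, 0.3, -1.6]
grip_width: 0.413
grip_force: 60.3
```

Request:
arm_command --pt "0 0 0 0 0 0 255" --pt "0 0 0 0 0 0 255" --pt "0 0 0 0 0 0 255"

```text
t: 12.32
position: [0.5161, -0.171, 0.1739]
eef_rot: [0.686, 0.728, 0.0, -0.0]
force: [-0.1, 0.4, -1.7]
grip_width: 0.414
grip_force: 60.3
```

Run:
```python
from h import *
plan([.5185,-.172,.165],93.2,2,255)
c=get('scene');w=get('wrist');b=get('side')
def crop(c,X,hw=48,hh=42,size=(390,341)):
    u,v=proj(c,X)[0].round().astype(int);print(u-hw,v-hh,size[0]/(2*hw))
    return cv2.resize(c['frame'][v-hh:v+hh,u-hw:u+hw,::-1],size,interpolation=cv2.INTER_CUBIC)
X=[.5185,-.172,.10]
cv2.imwrite('pics/c6.png',np.hstack([crop(c,X),crop(w,[.5185,-.14,.117],80,70)]))
import pickle;pickle.dump((c,w,b),open('c6.pkl','wb'))
```

```text
pos [ 0.5161 -0.171   0.1739] t 12.32 xang 93.42062548500316 d [ 0.0024 -0.001  -0.0089] rv [ 0.0005 -0.0009  0.0039] n 2
[-0.0006, 0.0011, 0.0045, 0.0, -0.0, 0.002, 255]
[-0.0006, 0.0011, 0.0045, 0.0, -0.0, 0.002, 255]
179 158 4.0625
211 111 2.4375
```

View pics/c6.png

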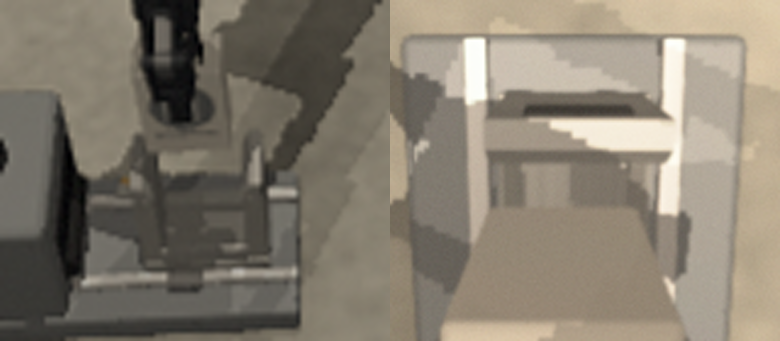

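The scene crop shows the cassette above the pocket, to the right of the tower. The wrist crop shows the outer cheek top at about (251–328, 159–172) and the cassette's lower edge at (250–314, 196), so a small sideways correction is needed. Computing it.

Run:
```python
from h import *
import pickle
c,w,b=pickle.load(open('c6.pkl','rb'))
S=lambda p:[((x-390)/2.4375+211-.3,y/2.4375+111-.3) for x,y in p]
f=lambda p,z:plane(w,S(p),z)[:,:2]
for n,p,z in [('cheek',[(487,118),(676,118),(676,150),(487,150)],.117),('rails',[(475,60),(674,60)],.033),('deck',[(403,40),(746,40)],.025),('castop',[(440,322),(685,322)],.174+.042),('casbot',[(487,208),(640,208)],.141)]:
    P=f(p,z);print(n,P.tolist(),P.mean(0),np.linalg.norm(P[1]-P[0]))
```

```text
cheek [[0.4919507378684324, -0.12761330913976832], [0.5410884122301816, -0.12463946847439222], [0.5419062844817677, -0.13300344094362704], [0.4922459593519121, -0.13600149192613717]] [ 0.5168 -0.1303] 0.049227581394827274
rails [[0.4792714855095527, -0.11698247188636401], [0.5513439507637018, -0.11262243871666919]] [ 0.5153 -0.1148] 0.0722042252022094
deck [[0.4514037783345236, -0.11153920302856232], [0.5786238819606754, -0.10383442574575809]] [ 0.515  -0.1077] 0.12745320066450433
castop [[0.49516863738560635, -0.14489331817216178], [0.5299166980381391, -0.14281202739409837]] [ 0.5125 -0.1439] 0.034810335971015106
casbot [[0.4948487484973316, -0.1458987190045808], [0.5309405860098222, -0.1437350822638006]] [ 0.5129 -0.1448] 0.03615663229580536
```

The cassette sits about 4 mm towards -x and 2.5 mm towards the tower relative to the pocket. Correct that and descend.

Request:
arm_command --pt "0.0025 0.004 0 0 0 0 255" --pt "0 0 0.02 0 0 0 255" --pt "0 0 0.02 0 0 0 255" --pt "0 0 0.01 0 0 0 255" --pt "0 0 0 0 0 0 255"

```text
t: 12.88
position: [0.5191, -0.1674, 0.1212]
eef_rot: [0.685, 0.728, -0.001, -0.002]
force: [0.9, 0.1, -1.0]
grip_width: 0.414
grip_force: 60.3
```

Request:
arm_command --pt "0 0 0.01 0 0 0 255" --pt "0 0 0.01 0 0 0 255" --pt "0 0 0.008 0 0 0 255" --pt "0 0 0 0 0 0 255"

```text
t: 13.22
position: [0.5195, -0.1684, 0.0944]
eef_rot: [0.686, 0.728, -0.0, -0.001]
force: [-0.0, -0.7, -2.3]
grip_width: 0.415
grip_force: 60.3
```

Request:
arm_command --pt "0 0 0.005 0 0 0 255" --pt "0 0 0.005 0 0 0 255" --pt "0 0 0.003 0 0 0 255" --pt "0 0 0 0 0 0 255"

```text
t: 13.55
position: [0.52, -0.1687, 0.0827]
eef_rot: [0.686, 0.728, 0.0, -0.0]
force: [-0.1, 0.0, -1.8]
grip_width: 0.417
grip_force: 60.3
```

Request:
arm_command --pt "0 0 0.003 0 0 0 255" --pt "0 0 0.003 0 0 0 255" --pt "0 0 0 0 0 0 255"

```text
t: 13.8
position: [0.5201, -0.1686, 0.0769]
eef_rot: [0.686, 0.728, 0.0, 0.0]
force: [-0.3, -0.7, -2.1]
grip_width: 0.414
grip_force: 60.3
```

Request:
arm_command --pt "0 0 0.003 0 0 0 255" --pt "0 0 0.002 0 0 0 255" --pt "0 0 0 0 0 0 255"

```text
t: 14.05
position: [0.5201, -0.1686, 0.0719]
eef_rot: [0.686, 0.728, 0.0, 0.0]
force: [-0.0, 0.1, -1.7]
grip_width: 0.415
grip_force: 60.3
```

Request:
arm_command --pt "0 0 0.0015 0 0 0 255" --pt "0 0 0.0 0 0 0 255" --pt "0 0 0.001 0 0 0 255" --pt "0 0 0 0 0 0 255"

```text
t: 14.38
position: [0.5203, -0.1687, 0.0699]
eef_rot: [0.686, 0.728, 0.0, 0.0]
force: [0.2, 0.1, -1.0]
grip_width: 0.413
grip_force: 60.3
```

Request:
arm_command --pt "0 0 0.001 0 0 0 255" --pt "0 0 0.0 0 0 0 255" --pt "0 0 0.001 0 0 0 255" --pt "0 0 0 0 0 0 255"

```text
t: 14.72
position: [0.5205, -0.1688, 0.0697]
eef_rot: [0.686, 0.728, 0.001, 0.001]
force: [-3.8, 1.2, 7.2]
grip_width: 0.417
grip_force: 61.2
```

Floor reached: the TCP at 0.0697 minus the roughly 0.034 grasp offset gives 0.035. Release and rise.

Request:
arm_command --pt "0 0 -0.001 0 0 0 255" --pt "0 0 0 0 0 0 120" --pt "0 0 0 0 0 0 60" --pt "0 0 0 0 0 0 30" --pt "0 0 0 0 0 0 30"

```text
t: 15.13
position: [0.5203, -0.1687, 0.0687]
eef_rot: [0.686, 0.728, 0.0, 0.0]
force: [0.1, -1.3, -0.9]
grip_width: 0.887
grip_force: 0.0
```

Request:
arm_command --pt "0 0 -0.015 0 0 0 30" --pt "0 0 -0.03 0 0 0 30" --pt "0 0 -0.035 0 0 0 30" --pt "0 0 -0.035 0 0 0 30" --pt "0 0 0 0 0 0 255"

```text
t: 15.55
position: [0.5227, -0.1697, 0.1928]
eef_rot: [0.686, 0.728, 0.003, 0.006]
force: [0.5, -0.7, 1.3]
grip_width: 0.763
grip_force: 0.0
```

Run:
```python
from h import *
plan([.5185,-.03,.18],93.2,4,255)
w=get('wrist');save(w,'w7');c=get('scene');import pickle;pickle.dump((w,c),open('w7.pkl','wb'))
# white top of cassette
g=cv2.cvtColor(w['frame'],cv2.COLOR_RGB2GRAY)
P=proj(w,[[.5185,-.17,.11],[.5185,-.17,.117]]);print(P)
u,v=P[0].round().astype(int)
print(v-70,g[v-70:v+40,u-10].tolist());print(u-45,g[v-8,u-45:u+45].tolist())
# scene: height of cassette top front edge vs cheeks
u,v=proj(c,[.5365,-.169,.11])[0].round().astype(int);print(u,v,proj(c,[.5365,-.169,.10]),c['frame'][v-14:v+16,u].mean(1).astype(int).tolist())
```

```text
pos [ 0.5227 -0.1697  0.1928] t 15.55 xang 93.43498602503077 d [-0.0042  0.1397 -0.0128] rv [0.0129 0.0054 0.0041] n 4
[0.0349, 0.001, 0.003, 0.003, 0.001, 0.001, 255]
[0.0349, 0.001, 0.0031, 0.003, 0.001, 0.001, 255]
[0.0349, 0.001, 0.0031, 0.003, 0.001, 0.001, 255]
[0.0349, 0.0009, 0.0032, 0.003, 0.001, 0.001, 255]
[[277.2051 214.0615]
 [277.203  216.8467]]
144 [204, 201, 184, 133, 113, 111, 106, 96, 68, 65, 73, 93, 138, 174, 168, 162, 161, 158, 161, 160, 160, 159, 159, 158, 146, 119, 110, 109, 113, 122, 138, 144, 145, 151, 170, 196, 205, 212, 210, 211, 211, 211, 208, 209, 209, 209, 213, 211, 208, 178, 113, 68, 72, 109, 168, 207, 211, 209, 209, 209, 210, 210, 208, 206, 207, 209, 209, 194, 172, 169, 168, 168, 169, 171, 171, 174, 173, 177, 178, 174, 169, 171, 169, 168, 170, 168, 169, 166, 168, 171, 168, 169, 172, 166, 168, 168, 169, 169, 176, 191, 204, 205, 206, 201, 172, 136, 117, 111, 113, 111]
232 [103, 103, 100, 103, 103, 118, 143, 150, 148, 145, 144, 148, 143, 123, 105, 106, 111, 127, 133, 122, 117, 141, 181, 204, 209, 211, 210, 211, 208, 209, 211, 208, 209, 210, 208, 208, 210, 207, 205, 201, 196, 193, 196, 197, 199, 197, 200, 200, 203, 204, 205, 206, 206, 207, 208, 207, 207, 206, 208, 205, 208, 207, 197, 177, 170, 172, 170, 169, 162, 144, 117, 113, 114, 115, 110, 104, 109, 122, 139, 145, 147, 147, 145, 148, 141, 124, 110, 106, 109, 106]
227 203 [[227.081  205.1594]] [128, 125, 121, 121, 125, 111, 99, 99, 100, 100, 100, 101, 100, 99, 107, 100, 90, 65, 51, 49, 24, 8, 7, 37, 51, 50, 88, 81, 89, 92]
```

The cassette is seated: its top is at the expected rows for 110 mm, and the pocket is centred. Now shut the fingers, move outboard and come down in front of the push face.

Request:
arm_command --pt "0.03 0 0 0 0 0 255" --pt "0.035 0 0 0 0 0 255" --pt "0.025 0 0 0 0 0 255" --pt "0 0 0 0 0 0 255" --pt "0 0 0 0 0 0 255"

```text
t: 16.07
position: [0.5143, -0.0779, 0.1823]
eef_rot: [0.685, 0.729, -0.0, -0.0]
force: [-0.9, 0.2, 0.3]
grip_width: 0.003
grip_force: 0.0
```

```bash
python3 -c "
from h import *
print(sense()['grip_width'])
plan([.5134,-.08,.092],93.43,4,255)"
```

```text
0.0025389024785756283
pos [ 0.5143 -0.0779  0.1823] t 16.07 xang 93.5694515655486 d [-0.0009 -0.0021 -0.0903] rv [-0.001  -0.0003  0.0024] n 4
[-0.0005, -0.0002, 0.0226, -0.0, -0.0, 0.001, 255]
[-0.0005, -0.0002, 0.0226, -0.0, -0.0, 0.001, 255]
[-0.0005, -0.0002, 0.0226, -0.0, -0.0, 0.001, 255]
[-0.0005, -0.0002, 0.0226, -0.0, -0.0, 0.001, 255]
```

Request:
arm_command --pt "0 0 0.022 0 0 0.0 255" --pt "0 0 0.023 0 0 0.001 255" --pt "0 0 0.023 0 0 0.001 255" --pt "0 0 0.022 0 0 0 255" --pt "-0.01 0 0 0 0 0 255"

```text
t: 16.48
position: [0.5123, -0.0885, 0.0874]
eef_rot: [0.686, 0.727, -0.002, -0.004]
force: [-0.6, 0.4, -1.7]
grip_width: 0.002
grip_force: 0.0
```

Request:
arm_command --pt "-0.01 0 0 0 0 0 255" --pt "-0.01 0 0 0 0 0 255" --pt "-0.005 0 0 0 0 0 255" --pt "-0.005 0 0 0 0 0 255" --pt "-0.005 0 0 0 0 0 255"

```text
t: 16.9
position: [0.5182, -0.1245, 0.0956]
eef_rot: [0.686, 0.727, 0.001, 0.001]
force: [-1.2, 2.8, 1.6]
grip_width: -0.002
grip_force: 1.4
```

Request:
arm_command --pt "-0.006 0 0 0 0 0 255" --pt "-0.006 0 0 0 0 0 255" --pt "-0.006 0 0 0 0 0 255" --pt "-0.005 0 0 0 0 0 255" --pt "-0.003 0 0 0 0 0 255"

```text
t: 17.32
position: [0.5192, -0.1489, 0.0943]
eef_rot: [0.686, 0.728, 0.002, -0.0]
force: [-1.0, 12.4, 5.5]
grip_width: -0.0
grip_force: 5.9
```

Request:
arm_command --pt "-0.003 0 0 0 0 0 255" --pt "-0.002 0 0 0 0 0 255" --pt "-0.002 0 0 0 0 0 255" --pt "0 0 0 0 0 0 255"

```text
t: 17.65
position: [0.5195, -0.1572, 0.094]
eef_rot: [0.686, 0.727, 0.0, 0.001]
force: [0.1, 1.8, 0.9]
grip_width: -0.001
grip_force: 0.9
```

Request:
arm_command --pt "-0.002 0 0 0 0 0 255" --pt "0 0 0 0 0 0 255" --pt "-0.002 0 0 0 0 0 255" --pt "0 0 0 0 0 0 255" --pt "0 0 0 0 0 0 255"

```text
t: 18.07
position: [0.5195, -0.1611, 0.0937]
eef_rot: [0.686, 0.727, 0.0, 0.0]
force: [-0.5, 0.5, -0.9]
grip_width: -0.001
grip_force: 0.0
```

Run:
```python
from h import *
c=get('scene')
s=sense();print(s['position'],s['force'])
import pickle
c0=pickle.load(open('w7.pkl','rb'))[1]; pickle.dump(c,open('c8.pkl','wb'))
# outer cheek: image shift in scene along the cheek row
# gap between tower face & inner cheek at z~.09
for n,k in(('before',c0),('now',c)):
    for z in (.06,.10):
        X=[[.544,y,z] for y in (-.25,-.24,-.23,-.22,-.21,-.2)]
        p=proj(k,X); print(n,z,p[0],p[-1]); 
    u,v=p[0].round().astype(int)
    print([k['frame'][v,uu].mean().astype(int) for uu in range(u-12,u+60)])
```

```text
[ 0.5195 -0.161   0.0938] [ 0.4348 -0.6676  0.2595]
before 0.06 [199.6165 215.9686] [217.3088 216.0554]
before 0.1 [197.3786 207.1263] [215.5776 207.2193]
[np.int64(111), np.int64(110), np.int64(111), np.int64(106), np.int64(99), np.int64(81), np.int64(52), np.int64(47), np.int64(32), np.int64(12), np.int64(9), np.int64(14), np.int64(16), np.int64(14), np.int64(4), np.int64(64), np.int64(102), np.int64(111), np.int64(111), np.int64(112), np.int64(108), np.int64(107), np.int64(110), np.int64(106), np.int64(104), np.int64(105), np.int64(83), np.int64(70), np.int64(70), np.int64(70), np.int64(72), np.int64(66), np.int64(60), np.int64(93), np.int64(97), np.int64(97), np.int64(97), np.int64(81), np.int64(62), np.int64(55), np.int64(50), np.int64(51), np.int64(51), np.int64(51), np.int64(50), np.int64(50), np.int64(54), np.int64(56), np.int64(72), np.int64(87), np.int64(96), np.int64(96), np.int64(97), np.int64(81), np.int64(70), np.int64(73), np.int64(70), np.int64(69), np.int64(65), np.int64(52), np.int64(76), np.int64(79), np.int64(76), np.int64(79), np.int64(75), np.int64(65), np.int64
[... 499 characters left out ...]
t64(60), np.int64(62), np.int64(61), np.int64(63), np.int64(65), np.int64(65), np.int64(75), np.int64(89), np.int64(100), np.int64(102), np.int64(99), np.int64(97), np.int64(85), np.int64(74), np.int64(66), np.int64(66), np.int64(66), np.int64(65), np.int64(62), np.int64(51), np.int64(50), np.int64(79), np.int64(86), np.int64(89), np.int64(94), np.int64(86), np.int64(82), np.int64(90), np.int64(91), np.int64(89), np.int64(88), np.int64(88), np.int64(87), np.int64(86), np.int64(85), np.int64(85), np.int64(93), np.int64(82), np.int64(77), np.int64(76), np.int64(76), np.int64(79), np.int64(74), np.int64(68), np.int64(63), np.int64(68), np.int64(104), np.int64(112), np.int64(111), np.int64(111)]
```

The carriage has snapped home: the cheek has moved about 52 mm, the fingers are free of it, and the gap to the tower is closed. Now the trigger: the scene ray gives (0.527,-0.3234), which agrees with the printer geometry.

Request:
arm_command --pt "0.015 0 0 0 0 0 255" --pt "0.01 0 -0.03 0 0 0 255" --pt "0 0 -0.04 0 0 0 255" --pt "0 0 -0.035 0 0 0 255" --pt "-0.03 0 0 0 0 0 255"

```text
t: 18.53
position: [0.5226, -0.1631, 0.2088]
eef_rot: [0.684, 0.729, 0.004, 0.006]
force: [1.9, -0.5, 1.2]
grip_width: -0.0
grip_force: 0.0
```

Request:
arm_command --pt "-0.035 0 0 0 0 0 255" --pt "-0.035 0 0 0 0 0 255" --pt "-0.035 0 0 0 0 0 255" --pt "-0.03 0 0 0 0 0 255" --pt "0 0 0 0 0 0 255"

```text
t: 18.95
position: [0.5266, -0.3055, 0.1977]
eef_rot: [0.688, 0.726, -0.001, 0.0]
force: [-0.5, 0.2, -0.5]
grip_width: -0.002
grip_force: 0.0
```

```bash
python3 -c "
from h import *
plan([.527,-.3235,.165],93.43,3,255)"
```

```text
pos [ 0.5266 -0.3055  0.1977] t 18.95 xang 93.03629042644191 d [ 0.0004 -0.018  -0.0327] rv [-0.0005  0.0016 -0.0069] n 3
[-0.006, -0.0002, 0.0109, -0.0, 0.001, -0.002, 255]
[-0.006, -0.0002, 0.0109, -0.0, 0.001, -0.002, 255]
[-0.006, -0.0002, 0.0109, -0.0, 0.001, -0.002, 255]
```

Request:
arm_command --pt "-0.006 0 0.011 0 0 0 255" --pt "-0.006 0 0.011 0 0 0 255" --pt "-0.006 0 0.011 0 0 0 255" --pt "0 0 0 0 0 0 255" --pt "0 0 0 0 0 0 255"

```text
t: 19.37
position: [0.5282, -0.3175, 0.1641]
eef_rot: [0.686, 0.728, 0.0, -0.001]
force: [-0.3, -0.3, 0.2]
grip_width: -0.0
grip_force: 0.0
```

Request:
arm_command --pt "0 0 0.006 0 0 0 255" --pt "0 0 0.006 0 0 0 255" --pt "0 0 0.002 0 0 0 255" --pt "0 0 0 0 0 0 255" --pt "0 0 0 0 0 0 255"

```text
t: 19.78
position: [0.5288, -0.3182, 0.152]
eef_rot: [0.686, 0.727, 0.0, 0.0]
force: [-0.7, -0.6, 0.1]
grip_width: 0.004
grip_force: 0.0
```

Request:
arm_command --pt "-0.005 -0.0015 0 0 0 0 255" --pt "0 0 0.002 0 0 0 255" --pt "0 0 0.002 0 0 0 255" --pt "0 0 0.0 0 0 0 255" --pt "0 0 0 0 0 0 255"

```text
t: 20.2
position: [0.5274, -0.3236, 0.1477]
eef_rot: [0.686, 0.727, 0.0, 0.0]
force: [0.0, -0.7, -0.6]
grip_width: 0.001
grip_force: 0.0
```

Request:
arm_command --pt "0 0 0.0015 0 0 0 255" --pt "0 0 0.0015 0 0 0 255" --pt "0 0 0.0 0 0 0 255" --pt "0 0 0 0 0 0 255"

```text
t: 20.53
position: [0.5276, -0.3236, 0.1451]
eef_rot: [0.686, 0.727, 0.0, 0.001]
force: [0.1, -0.2, 1.0]
grip_width: 0.003
grip_force: 0.4
```

Request:
arm_command --pt "0 0 0.0015 0 0 0 255" --pt "0 0 0.001 0 0 0 255" --pt "0 0 0.001 0 0 0 255" --pt "0 0 0 0 0 0 255" --pt "0 0 0 0 0 0 255"

```text
t: 20.95
position: [0.5276, -0.3236, 0.1416]
eef_rot: [0.686, 0.727, 0.0, 0.001]
force: [-0.4, -0.5, 1.2]
grip_width: 0.002
grip_force: 0.8
```

Request:
arm_command --pt "0 0 0.0005 0 0 0 255" --pt "0 0 0 0 0 0 255" --pt "0 0 0 0 0 0 255"

```text
t: 21.2
position: [0.5276, -0.3236, 0.1412]
eef_rot: [0.686, 0.727, 0.0, 0.001]
force: [1.2, 0.3, 1.9]
grip_width: 0.002
grip_force: 0.9
```

Request:
arm_command --pt "0 0 0.0005 0 0 0 255" --pt "0 0 0 0 0 0 255" --pt "0 0 0.0 0 0 0 255" --pt "0 0 0 0 0 0 255"

```text
t: 21.53
position: [0.5276, -0.3236, 0.141]
eef_rot: [0.686, 0.727, 0.0, 0.001]
force: [-1.2, -0.8, 5.5]
grip_width: 0.0
grip_force: 2.4
```

Request:
arm_command --pt "0 0 0.0003 0 0 0 255" --pt "0 0 0 0 0 0 255" --pt "0 0 0.0 0 0 0 255" --pt "0 0 0 0 0 0 255"

```text
t: 21.87
position: [0.5276, -0.3236, 0.1409]
eef_rot: [0.686, 0.727, 0.0, 0.001]
force: [-0.2, 1.2, 5.9]
grip_width: -0.0
grip_force: 3.0
```

At the halfway stop, with about 5.7 N. Hold well over a second, then press fully.

Request:
arm_command --pt "0 0 0 0 0 0 255" --pt "0 0 0 0 0 0 255" --pt "0 0 0 0 0 0 255" --pt "0 0 0 0 0 0 255" --pt "0 0 0 0 0 0 255"

```text
t: 22.28
position: [0.5277, -0.3236, 0.1409]
eef_rot: [0.686, 0.727, 0.001, 0.001]
force: [0.0, -0.5, 5.9]
grip_width: 0.0
grip_force: 3.0
```

Request:
arm_command --pt "0 0 0 0 0 0 255" --pt "0 0 0 0 0 0 255" --pt "0 0 0 0 0 0 255" --pt "0 0 0 0 0 0 255" --pt "0 0 0 0 0 0 255"

```text
t: 22.7
position: [0.5277, -0.3236, 0.1409]
eef_rot: [0.686, 0.727, 0.001, 0.001]
force: [-1.7, 0.9, 5.9]
grip_width: 0.0
grip_force: 3.0
```

Request:
arm_command --pt "0 0 0.003 0 0 0 255" --pt "0 0 0.003 0 0 0 255" --pt "0 0 0.001 0 0 0 255" --pt "0 0 0 0 0 0 255" --pt "0 0 0 0 0 0 255"

```text
t: 23.12
position: [0.5277, -0.3236, 0.1351]
eef_rot: [0.686, 0.727, 0.001, 0.001]
force: [-2.8, 1.4, 10.3]
grip_width: -0.001
grip_force: 5.2
```

Request:
arm_command --pt "0 0 0.0007 0 0 0 255" --pt "0 0 0 0 0 0 255" --pt "0 0 0 0 0 0 255"

```text
t: 23.37
position: [0.5277, -0.3236, 0.1347]
eef_rot: [0.686, 0.727, 0.001, 0.001]
force: [-3.9, 2.0, 12.3]
grip_width: 0.001
grip_force: 5.6
```

Request:
arm_command --pt "0 0 -0.01 0 0 0 255" --pt "0 0 -0.02 0 0 0 255" --pt "0 0 -0.03 0 0 0 255" --pt "0 0 -0.03 0 0 0 255" --pt "0 0 0 0 0 0 255"

```text
t: 23.78
position: [0.5287, -0.3244, 0.2293]
eef_rot: [0.686, 0.727, 0.001, 0.005]
force: [0.5, -0.7, 1.8]
grip_width: 0.003
grip_force: 0.0
```

Run:
```python
from h import *
import pickle
c8=pickle.load(open('c8.pkl','rb'));c=get('scene')
s=sense();print(s['position'],s['force'],s['t'])
for k in (c8,c):
    p=proj(k,[.544,-.25,.10])[0].round().astype(int)
    print(k['frame'][p[1],p[0]-8:p[0]+40].mean(1).astype(int).tolist())
print(proj(c,[.527,-.3235,.147]))
w=get('wrist')  # cassette top after push: centre
g=cv2.cvtColor(w['frame'],cv2.COLOR_RGB2GRAY)
for X in ([.5215,-.222,.11],): print(proj(w,X))
```

```text
[ 0.5285 -0.3242  0.2265] [ 0.1902 -0.4735 -0.1084] 23.8333
[99, 81, 50, 46, 66, 69, 69, 72, 83, 66, 88, 100, 100, 100, 102, 89, 81, 67, 60, 62, 61, 63, 65, 65, 75, 89, 100, 102, 99, 97, 85, 74, 66, 66, 66, 65, 62, 51, 50, 79, 86, 89, 94, 86, 82, 90, 91, 89]
[100, 83, 51, 46, 68, 70, 69, 70, 79, 62, 90, 101, 101, 102, 104, 90, 82, 69, 62, 62, 62, 64, 65, 65, 78, 90, 102, 102, 101, 102, 92, 81, 69, 66, 67, 68, 64, 51, 49, 110, 120, 120, 125, 125, 124, 123, 123, 113]
[[167.9611 191.0814]]
[[281.7891  74.413 ]]
```

The press bottomed out at 12.3 N, the carriage hasn't moved since it snapped home, and the arm is clear. Handing in.

```bash
python3 -c "
from h import *
print(arm.finish_job())"
```

```text
the job is handed in; nothing more can be done
None
```

I carried out every step and handed the job in after about 24 s of robot time. The tall cassette stood on the mat and was regrasped and seated, the carriage clicked home, and the trigger was held halfway, pressed fully and released. The hand-in returned no verdict.

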